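# Open the garlic jar in its brace

## Task

Stand the square garlic jar, still shut, fully down in the square pocket of the wooden jar brace, which keeps it from turning. Then twist its tight cap anticlockwise, about a quarter turn, only until it comes free, lift it straight off and finish while holding the cap upright and still in the gripper, about two centimetres clear above the middle of the jar's mouth: do not put it down or let go. The jar must stay upright and stay down in the brace, and the dishes, chopsticks, strainer and other containers are to be left where they are.

Things in the scene. Friction and masses are not known exactly. Their poses are not given: they have to be found in the camera images.
- jar_mid (a point): centre of the garlic jar's SQUARE clear glass body (cloves inside), 62 x 62 mm, 58 mm high: 29 mm above its underside, 29 mm below its flat shoulder. z up, x and y square to the sides. It stands loose and upright on the table; with the cap on it is 98 mm tall and weighs 0.3 to 0.5 kg. It may be carried upright by its shut cap.
- jar_mouth (a point): centre of the jar's mouth, the top of its round neck (40 mm across, 32 mm high), 61 mm above jar_mid; same axes as the jar. Two lugs on the neck lie on +x and -x and hold down two lugs inside the cap.
- cap_mid (a point): centre of the jar's steel twist cap: ribbed, round, 58 mm across, 30 mm tall, hollow below; z up its axis. Shut, it is 54 mm above jar_mid; its lower rim is then 10 mm above the shoulder, so fingertips more than 25 mm below this point strike glass. Shut, its x axis is within 0.15 rad of the jar's; clockwise it soon meets a stop. It does not rise as it turns.
- cap_top (a point): centre of the cap's flat top, 15 mm above cap_mid; axes as the cap. Turned anticlockwise from above, the cap is free when its x is 1.05 to 2.0 rad ahead of the jar's x (then a stop blocks it): turn it 1.5 to 1.7 rad, which includes up to 0.17 rad that the jar may turn in the brace. Once free it lifts straight off.
- seal (a joint): rise of the springy rubber seal in the jar's mouth, m: 0 under the shut cap, 0.004 fully risen, when its top is 7 mm above the mouth. It pushes the cap up with 20 N shut, 12 N risen, so the cap turns stiffly (up to about 0.7 N m) and an unbraced jar turns with it; a freed cap not held is raised 4 mm.
- pocket (a point): centre of the floor of the square pocket in the jar brace, a wooden block 95 x 95 mm, 33 mm high, fixed to the table; the floor is 4 mm above it. x, y square to the pocket, z up. Pocket 67 x 67 mm; straight walls 18 mm high, then flared lips. The jar fits in any of its 4 quarter turns with 2.5 mm to spare each side; fully home, jar_mid is 29 mm above this point.
- dish_a: one of two loose shallow round pale grey-green stoneware dipping dishes, 76 mm across and 20 mm high; origin at the centre of its underside. Bystander.
- dish_b: the other loose dipping dish, same size and origin. Bystander.
- chopstick_a: stainless chopstick, 200 mm long, 7 mm square, lying on the table; origin under its middle. Bystander.
- chopstick_b: the second chopstick, lying beside the first. Bystander.
- strainer: round metal strainer basket, 92 mm across, 45 mm high, with a 100 mm silicone handle; origin at the centre of the basket's underside. Bystander.
- spice_jar: ROUND glass jar with white cap, 52 mm across, 85 mm high; origin at the centre of its underside. Bystander.
- sauce_bottle: amber bottle, 52 mm across, 150 mm high; origin at the centre of its underside. Bystander.
Not all that is in view belongs to the job. Of the things that look like the part that bears cap_mid, the larger one is meant. Leave any purple look-alike of the part that bears jar_mid alone.

How it is judged:
By the outcome, as a careful person would: the job done as asked, in the order asked, and still so for the second after the job is handed in, while the arm keeps its last pose, push and grip.
It also fails if it takes over 58 s, if anything falls off the work surface, if the arm or the gripper's body presses on something with over 40 N, if the wrist force passes 120 N, or if a joint passes its speed limit or range.

## Robot

A 7-joint arm with a two-finger parallel gripper is mounted at the origin on the work surface. World frame = base frame: x ahead of the robot, y to its left, z up, the work surface at z = 0. Lengths are in m, angles in rad, forces in N, time in s.
With the tool pointing down it reaches from about 0.425 to 0.8 m from the base axis. Payload 8.3 kg.
Tool frame: the origin (TCP) lies between the finger pads; the fingertips stand 17 mm ahead of it and the grasp point (between the pads) lies 2 mm behind it; y points along the fingers, z is the direction in which the jaws open and shut, and the axes are right-handed (so a half turn about y gives the same grasp; the last joint's range is limited). The gripper opens to 85 mm and grips with 20 to 120 N. Pads are 22 mm wide; open, the fingers measure 114 mm over their backs; the gripper's body (76 mm by 85 mm) begins 54 mm behind the grasp point. The pads swing forward as they close: fully open they stand 13 mm farther back than shut.
Start: joints at [-1.321, 0.383, 0.016, 1.37, -0.006, 1.388, -0.046], TCP at [0.192, 0.595, 0.248] pointing down, gripper open.
Joint ranges: [-2.95, 2.95], [-0.25, 2.06], [-1.52, 1.56], [0.18, 2.33], [-1.44, 4.58], [0.02, 2.06], [-3.01, 3.01]. Speed limits (rad/s): [2.39, 2.39, 3.01, 3.01, 3.14, 3.14, 3.14].

## Interface

Orientations are given as a rotation vector (axis times angle).
In Python, from rig import env, imaging, order gives the robot as it stands.
- The arm moves only by the tool play_rows, never from a script. Its argument "targets" is one flat list of numbers, 7 for each row, row after row: the shift along the tool's x, y, z in cm, then the turn, a rotation vector about the tool's x, y, z in degrees, then the closure in counts, from 0 (fully open) to 255 (shut). In form: [dx, dy, dz, ax, ay, az, grip, dx, dy, dz, ax, ay, az, grip, ...]. A call has 1 to 20 rows; each row shifts and turns the commanded pose from where the row before left it, along the tool's axes as they then stand; what a row does not reach is not made up. A row lasts 1/10 s, in which the tool goes at most 50 mm and 8.59 degrees, less where a joint would pass 70% of its speed; a pose out of reach is approached as far as the arm can. A call is refused whole if a number of a shift passes 5 or a number of a turn 8.59, either way. A call with a gripper value outside its range is refused whole. The fingers move at their own pace and stop on an object; the grip force is fixed at half the most. Time passes only in rows, so rows that do not move let the fingers close. It gives the time, the measured TCP pose, the force and the opening at its end, in the units of the state.
- env.read_state(): the state, without advancing time (a new reading comes with each control period).
- imaging.camera(name): name is "side" or "top"; returns a dict with "image" (384x512x3 uint8, red, green, blue), "K" (3x3 intrinsics, pixels), "extrinsics" (4x4, takes a point from world to camera coordinates). Camera axes: x right, y up, looking along -z (the intrinsics and any distortion apply to the point x, -y, -z); pixel columns grow to the right and rows downward; lengths in m; the calibration is good to about 2 mm. A picture is of the moment at which its call begins. There is no depth.
- order.close_job(): hands the job in, once; it reports no verdict.
The state is a dict: "time_s": time; "joints": joint angles; "qvel": joint speeds; "tau": joint torques, N m; "tool_pos": TCP position; "tcp_rot": TCP orientation; "contact_force": force on the tool from outside, world axes, zero at the start; "ft_torque": the same for the moment, N m; "opening": opening from 0.0 (shut) to 1.0 (fully open).
Only numpy, scipy, OpenCV 4.12 (cv2) and the standard library are available. Lean on these libraries where they do the work, as an engineer would, in place of code of your own. Each camera call takes 0.05 s, during which the arm holds its last target. There are 200 camera calls.

## Working session

There is one attempt and no reset: what is moved stays moved. The work goes in short steps, Python scripts to look and compute and a tool call to move; the robot and the scene stay as the last step left them, time stands still between calls to the robot, and variables do not carry over. Pictures are saved under pics/ and viewed, about 8 in all and at most 12, crops included, and the job is handed in when it is done.

Besides the shell and the picture viewer there is one more tool, called after "Call:" by a JSON object that holds its "api" and its "payload", one argument or row to a line. play_rows: Moves the arm, as the interface text tells. Its arguments: {"type":"object","properties":{"targets":{"type":"array","items":{"type":"number"}}},"required":["targets"]}

```bash
mkdir -p pics; ls
python3 - <<'E'
from rig import env, imaging, order
import cv2, numpy as np, pickle
s=env.read_state(); print(s)
d={}
for n in("side","top"):
    c=imaging.camera(n); d[n]=c
    print(n,c.keys(),c["K"],c["extrinsics"])
    cv2.imwrite(f"pics/{n}0.png",cv2.resize(c["image"][:,:,::-1],(800,600),interpolation=cv2.INTER_CUBIC))
pickle.dump(d,open("c0.pkl","wb"))
E
```

```text
pics
{'time_s': 0.0, 'joints': array([-1.32089007,  0.38420149,  0.0163828 ,  1.37117441, -0.00628954,
        1.38818373, -0.04649141]), 'qvel': array([ 1.60273700e-04, -7.48203274e-04,  1.79038240e-04, -8.36840269e-05,
       -5.41573349e-04, -9.43230920e-05, -6.86319272e-04]), 'tau': array([-4.00471727e-04, -6.27587199e+01,  8.43556747e-01, -3.71847796e+01,
        1.63157814e-02,  1.39336323e-02, -9.19040963e-05]), 'tool_pos': array([0.19215974, 0.59423042, 0.24729258]), 'tcp_rot': array([-1.55872876,  0.24570762, -0.2453098 ]), 'contact_force': array([-0.70764835,  0.42474641,  0.38669759]), 'ft_torque': array([-0.0791897 ,  0.00650374, -0.01857746]), 'opening': 0.9943656814121782}
side dict_keys(['image', 'K', 'extrinsics']) [[410.02013071   0.         255.22954399]
 [  0.         410.02013071 178.56013263]
 [  0.           0.           1.        ]] [[-7.26072169e-01 -6.87617949e-01 -8.72792079e-04  4.16730591e-01]
 [ 5.32964281e-01 -5.63570783e-01  6.31139484e-01 -3.60437911e-01]
 [-4.34474717e-01  4.57787647e-01  7.75668866e-01 -9.67993204e-01]
 [ 0.00000000e+00  0.00000000e+00  0.00000000e+00  1.00000000e+00]]
top dict_keys(['image', 'K', 'extrinsics']) [[378.6114414    0.         258.05258633]
 [  0.         378.6114414  191.80101694]
 [  0.           0.           1.        ]] [[-0.01658887 -0.99973051 -0.01623927  0.01425107]
 [ 0.98102372 -0.01941208  0.19291355 -0.57766423]
 [-0.1931768  -0.0127309   0.98108137 -0.97479809]
 [ 0.          0.          0.          1.        ]]
```

View pics/top0.png

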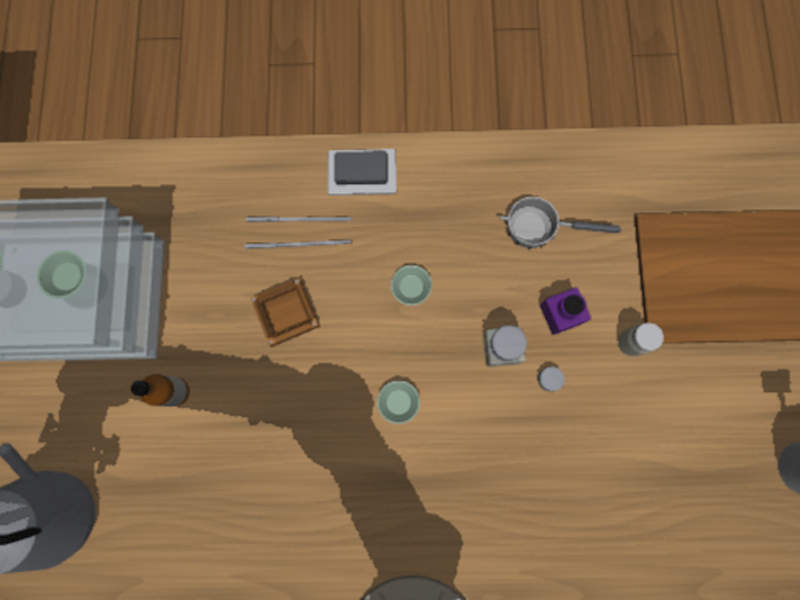

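View pics/side0.png

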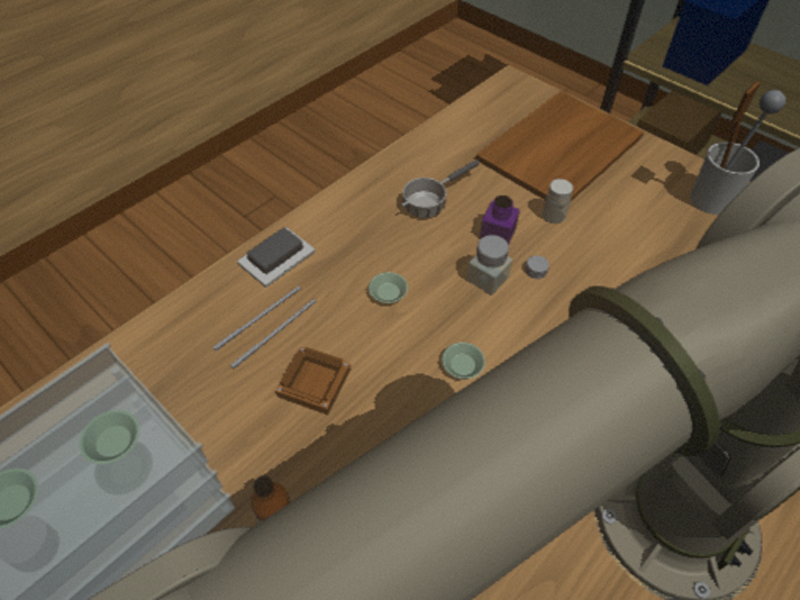

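Top view (800-px scale): the garlic jar is at (507,345) with its grey cap, the brace is at (286,310), and the purple look-alike is at (566,310). The small loose cap at (551,378) is a decoy, and the dishes are at (411,285) and (399,401). The side view agrees: jar at (490,262), brace at (315,378).

```bash
cat > h.py <<'E'
import numpy as np, cv2
from scipy.spatial.transform import Rotation as R
def proj(c,P):
    E=c["extrinsics"];p=np.atleast_2d(P)@E[:3,:3].T+E[:3,3]
    q=np.c_[p[:,0],-p[:,1],-p[:,2]]@c["K"].T
    return q[:,:2]/q[:,2:]
def ray(c,uv):
    E=c["extrinsics"];d=np.linalg.solve(c["K"],[uv[0],uv[1],1.]);d=np.array([d[0],-d[1],-d[2]])
    return -E[:3,:3].T@E[:3,3],E[:3,:3].T@d
def onz(c,uv,z):
    o,d=ray(c,uv);return o+d*(z-o[2])/d[2]
def tri(c1,u1,c2,u2):
    o1,d1=ray(c1,u1);o2,d2=ray(c2,u2)
    s=np.linalg.lstsq(np.c_[d1,-d2],o2-o1,rcond=None)[0]
    a=o1+s[0]*d1;b=o2+s[1]*d2;return (a+b)/2,np.linalg.norm(a-b)
E
python3 - <<'E'
import pickle
from h import *
d=pickle.load(open("c0.pkl","rb"))
t,s=d["top"],d["side"]
W=[]
def crop(c,x,y,w=50,k=8):
    return cv2.resize(c["image"][y:y+w,x:x+w,::-1],(400,300) if 0 else (w*k,w*k),interpolation=cv2.INTER_CUBIC)
a=np.hstack([crop(t,158,174,50,6),crop(t,300,195,50,6)]);b=np.hstack([crop(s,174,217,50,6),crop(s,290,145,50,6)])
cv2.imwrite("pics/crops.png",np.vstack([a,b]))
for n,c in d.items():
    print(n,"TCP",proj(c,[[.192,.594,.247]]))
# rough values
print("brace",onz(t,(183,198),.033),"cap",onz(t,(508*.64,343*.64),.098), "jarbase",onz(t,(505*.64,350*.64),.05))
print(tri(t,(508*.64,343*.64),s,(492*.64,244*.64)))
for n,uv,z in[("dishA",(411,285),.02),("dishB",(399,401),.02),("spice",(648,337),.085),("bottle",(140,388),.15),("purple",(573,305),.09),("strainer",(532,222),.045),("smallcap",(551,378),.02)]:
    print(n,onz(t,np.array(uv)*.64,z).round(3))
E
```

```text
side TCP [[163.63113194 483.3246492 ]]
top TCP [[-27.8268659  363.87327267]]
brace [0.56896469 0.2134782  0.033     ] cap [ 0.49371717 -0.1677371   0.098     ] jarbase [ 0.48741786 -0.1698142   0.05      ]
(array([ 0.49360038, -0.16554554,  0.10777236]), np.float64(0.0024015399037685277))
dishA [ 0.612 -0.01   0.02 ]
dishB [0.405 0.015 0.02 ]
spice [ 0.501 -0.402  0.085]
bottle [0.428 0.412 0.15 ]
purple [ 0.557 -0.281  0.09 ]
strainer [ 0.718 -0.231  0.045]
smallcap [ 0.44  -0.253  0.02 ]
```

View pics/crops.png

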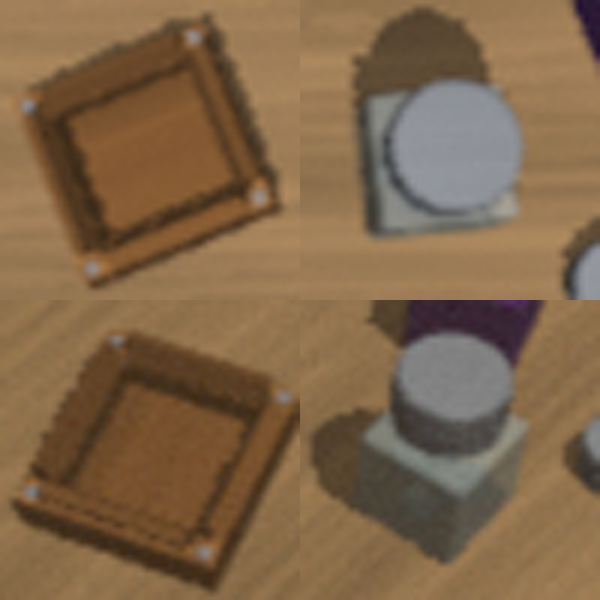

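Run:
```python
import pickle
from h import *
d=pickle.load(open("c0.pkl","rb"));t,s=d["top"],d["side"]
o=lambda u,v,x,y:((u+.5)/6-.5+x,(v+.5)/6-.5+y)
T=[o(*p,158,174) for p in[(193,37),(28,105),(92,268),(258,196)]]
S=[o(*p,174,217) for p in[(117,42),(284,98),(204,252),(30,192)]]
Tz=np.array([onz(t,p,.033) for p in T]);Sz=np.array([onz(s,p,.033) for p in S])
print(Tz.round(4),Tz.mean(0));print(Sz.round(4),Sz.mean(0))
for i in range(4):
    j=np.argmin(np.linalg.norm(Sz-Tz[i],axis=1));print(i,j,tri(t,T[i],s,S[j]))
for Z in(Tz,Sz):
    for i in range(4):
        e=Z[(i+1)%4]-Z[i];print(np.linalg.norm(e),np.degrees(np.arctan2(e[1],e[0]))%90)
print("jar shoulder side")
P=np.array([onz(s,o(*p,290,145),.058) for p in[(62,138),(225,125),(160,190)]])
print(P.round(4),"ctr",(P[0]+P[1])/2)
for a,b in((0,2),(2,1),(0,1)):
    e=P[b]-P[a];print(np.linalg.norm(e),np.degrees(np.arctan2(e[1],e[0]))%90)
P=np.array([onz(t,o(*p,300,195),.058) for p in[(78,236),(218,216),(85,95)]]);print(P.round(4))
for a,b in((0,1),(0,2)):
    e=P[b]-P[a];print(np.linalg.norm(e),np.degrees(np.arctan2(e[1],e[0]))%90)
# cap disk
for c,(x,y),p in((t,(300,195),(155,147)),(s,(290,145),(155,78))):
    print("cap",onz(c,o(*p,x,y),.098))
# cap by ellipse fit, top
im=t["image"][195:245,300:350];g=cv2.resize(im,(400,400),interpolation=cv2.INTER_CUBIC)
m=((g[:,:,2].astype(int)-g[:,:,0]>2)&(g[:,:,2]>120)).astype(np.uint8)
cs=max(cv2.findContours(m,0,1)[0],key=cv2.contourArea);E=cv2.fitEllipse(cv2.convexHull(cs));print(E)
uv=((E[0][0]+.5)/8-.5+300,(E[0][1]+.5)/8-.5+195);print("capfit",onz(t,uv,.098))
from rig import env
st=env.read_state();print(R.from_rotvec(st["tcp_rot"]).as_matrix().round(3))
```

```text
[[0.6208 0.1956 0.033 ]
 [0.5898 0.2722 0.033 ]
 [0.5127 0.2402 0.033 ]
 [0.5448 0.1641 0.033 ]] [0.56700744 0.21798986 0.033     ]
[[0.6181 0.2001 0.033 ]
 [0.5414 0.1683 0.033 ]
 [0.5106 0.2447 0.033 ]
 [0.5871 0.2771 0.033 ]] [0.56431741 0.22252365 0.033     ]
0 0 (array([0.62273118, 0.19721802, 0.02487293]), np.float64(0.00014247730474075207))
1 3 (array([0.59174257, 0.27468599, 0.02418641]), np.float64(0.00037365081962333774))
2 2 (array([0.51397773, 0.24220284, 0.02513555]), np.float64(0.0005538909554178192))
3 1 (array([0.54580657, 0.16527524, 0.02469685]), np.float64(0.0006566889010654918))
0.08263829204156131 22.02096663547522
0.08345196682576557 22.568480781557923
0.08255719600009535 22.834267408750804
0.0822793615127726 22.514017847515657
0.08304857886484603 22.492952510085814
0.08235934908949757 21.951833347807167
0.08311975625045948 22.95829561738642
0.0830350605630008 21.909012528540245
jar shoulder side
[[ 0.5225 -0.1381  0.058 ]
 [ 0.4693 -0.2001  0.058 ]
 [ 0.4669 -0.145   0.058 ]] ctr [ 0.49591489 -0.16909508  0.058     ]
0.05611235367583545 7.108009614328466
0.05513673520744479 2.535062736913474
0.08174344462374444 49.357664881622554
[[ 0.4607 -0.1391  0.058 ]
 [ 0.4684 -0.2014  0.058 ]
 [ 0.5236 -0.1451  0.058 ]]
0.06270929383911675 7.067835886339424
0.06314945439890425 84.62323087810182
cap [ 0.49482861 -0.16855365  0.098     ]
cap [ 0.49480008 -0.16941175  0.098     ]
((208.03890991210938, 195.31622314453125), (165.8477783203125, 176.20166015625), 160.98558044433594)
capfit [ 0.49509552 -0.16895339  0.098     ]
[[ 0.951 -0.001  0.308]
 [-0.308 -0.002  0.951]
 [ 0.    -1.    -0.002]]
```

Brace centre ≈ (0.567, 0.219), yaw 22.5°. Cap ≈ (0.495, -0.169), with both views agreeing. Jar yaw is roughly 5°. I'll move over the jar at height.

Call:
{"api": "play_rows", "payload": {
  "targets": [3.3,0,-1.5,0,0,0,0,3.3,0,-1.5,0,0,0,0,3.3,0,-1.5,0,0,0,0,3.3,0,-1.5,0,0,0,0,3.3,0,-1.5,0,0,0,0,3.3,0,-1.5,0,0,0,0,3.3,0,-1.5,0,0,0,0,3.3,0,-1.5,0,0,0,0,3.3,0,-1.5,0,0,0,0,3.3,0,-1.5,0,0,0,0]
}}

```text
time_s: 1.1
tool_pos: [0.4608, 0.3491, 0.2479]
tcp_rot: [-1.557, 0.246, -0.245]
contact_force: [-0.5, -0.3, 0.4]
opening: 0.998
```

Call:
{"api": "play_rows", "payload": {
  "targets": [1.3,0,-3.2,0,0,0,0,1.3,0,-3.2,0,0,0,0,1.3,0,-3.2,0,0,0,0,1.3,0,-3.2,0,0,0,0,1.3,0,-3.2,0,0,0,0,1.3,0,-3.2,0,0,0,0,1.3,0,-3.2,0,0,0,0,1.3,0,-3.2,0,0,0,0,1.3,0,-3.2,0,0,0,0,1.3,0,-3.2,0,0,0,0,1.3,0,-3.2,0,0,0,0,1.3,0,-3.2,0,0,0,0,1.3,0,-3.2,0,0,0,0,1.3,0,-3.2,0,0,0,0,1.3,0,-3.2,0,0,0,0]
}}

```text
time_s: 2.6
tool_pos: [0.4977, -0.1676, 0.2481]
tcp_rot: [-1.557, 0.246, -0.245]
contact_force: [0.1, -0.3, -0.2]
opening: 0.998
```

Call:
{"api": "play_rows", "payload": {
  "targets": [0,0,0,0,7.2,0,0,0,0,0,0,7.2,0,0,0,0,0,0,7.2,0,0,0,0,0,0,7.2,0,0,0,0,0,0,7.2,0,0,0,0,0,0,7.2,0,0,0,0,0,0,7.2,0,0,0,0,0,0,7.2,0,0,0,0,0,0,7.2,0,0,0,0,0,0,7.2,0,0,0,0,0,0,0,0,0]
}}

```text
time_s: 3.7
tool_pos: [0.4978, -0.1662, 0.248]
tcp_rot: [-1.21, 1.21, -1.209]
contact_force: [-0.2, 0.2, 0.1]
opening: 1.001
```

```bash
cat >> h.py <<'E'
def need(st,target,yaw=None):
    "shift in tool axes (cm) to world target; jaw-axis yaw (deg) now and tilt"
    M=R.from_rotvec(st["tcp_rot"]).as_matrix()
    print("t",round(st["time_s"],2),"pos",st["tool_pos"].round(4),"F",st["contact_force"].round(1),"T",st["ft_torque"].round(2),"open",round(st["opening"],3))
    print("jaw yaw",np.degrees(np.arctan2(M[1,2],M[0,2])).round(2),"y axis",M[:,1].round(4),"joints",st["joints"].round(2))
    print("shift cm",(M.T@(np.array(target)-st["tool_pos"])*100).round(2))
E
python3 - <<'E'
from h import *
from rig import env,imaging
need(env.read_state(),[.495,-.169,.082])
import pickle
d=pickle.load(open("c0.pkl","rb"));t,s=d["top"],d["side"]
e=[cv2.resize(c["image"][y:y+36,x:x+36,::-1],(400,400),interpolation=cv2.INTER_LANCZOS4) for c,x,y in((t,305,202),(s,297,158))]
e=[cv2.normalize(i,None,0,255,cv2.NORM_MINMAX) for i in e]
cv2.imwrite("pics/jar.png",np.hstack(e))
E
```

```text
t 3.7 pos [ 0.4978 -0.1662  0.248 ] F [-0.2  0.2  0.1] T [ 0.    0.01 -0.03] open 1.001
jaw yaw -0.03 y axis [-8.e-04  0.e+00 -1.e+00] joints [-0.38  0.19  0.75  1.67 -0.14  1.33  0.39]
shift cm [ 0.28 16.6  -0.26]
```

View pics/jar.png

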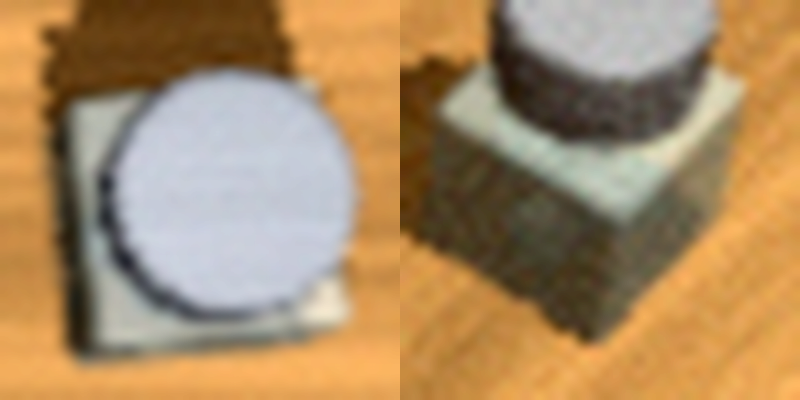

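Close crop: the shoulder corners show in the top view at (97,350), (352,325) and (72,103), and in the side view at (36,107), (225,220) and (345,88).

Run:
```python
from h import *
import pickle
d=pickle.load(open("c0.pkl","rb"))
for n,x,y,ps in(("top",305,202,[(72,103),(97,350),(352,325)]),("side",297,158,[(36,107),(225,220),(345,88)])):
    P=np.array([onz(d[n],((u+.5)*.09-.5+x,(v+.5)*.09-.5+y),.058) for u,v in ps])
    print(n,P.round(4),"ctr",((P[0]+P[2])/2).round(4))
    for a,b in((0,1),(1,2),(0,2)):
        e=P[b]-P[a];print(np.linalg.norm(e).round(4),(np.degrees(np.arctan2(e[1],e[0]))%90).round(1))
```

```text
top [[ 0.5226 -0.1377  0.058 ]
 [ 0.463  -0.1411  0.058 ]
 [ 0.4678 -0.2022  0.058 ]] ctr [ 0.4952 -0.1699  0.058 ]
0.0598 3.2
0.0613 4.6
0.0846 49.6
side [[ 0.5238 -0.139   0.058 ]
 [ 0.4632 -0.1429  0.058 ]
 [ 0.4681 -0.201   0.058 ]] ctr [ 0.496 -0.17   0.058]
0.0608 3.6
0.0583 4.8
0.0834 48.0
```

Call:
{"api": "play_rows", "payload": {
  "targets": [0.1,2,-0.1,0,0,0,0,0.1,2,-0.1,0,0,0,0,0.1,2,-0.1,0,0,0,0,0,2,0,0,0,0,0,0,2,0,0,0,0,0,0,2,0,0,0,0,0,0,2,0,0,0,0,0,0,1.5,0,0,0,0,0,0,1,0,0,0,0,0,0,0,0,0,0,0,0]
}}

```text
time_s: 4.7
tool_pos: [0.4941, -0.169, 0.082]
tcp_rot: [-1.213, 1.209, -1.205]
contact_force: [-0.4, -0.2, 0.2]
opening: 0.996
```

Call:
{"api": "play_rows", "payload": {
  "targets": [0,0,0,0,0,0,80,0,0,0,0,0,0,120,0,0,0,0,0,0,255,0,0,0,0,0,0,255,0,0,0,0,0,0,255,0,0,0,0,0,0,255,0,0,0,0,0,0,255,0,0,0,0,0,0,255,0,0,0,0,0,0,255,0,0,0,0,0,0,255]
}}

```text
time_s: 5.7
tool_pos: [0.496, -0.1695, 0.0846]
tcp_rot: [-1.208, 1.206, -1.209]
contact_force: [0.7, 0.4, 6.6]
opening: 0.668
```

Call:
{"api": "play_rows", "payload": {
  "targets": [0,-0.5,0,0,0,0,255,0,-1,0,0,0,0,255,0,-1.5,0,0,0,0,255,0,-1.5,0,0,0,0,255,0,-1.5,0,0,0,0,255,0,-1,0,0,0,0,255,0,0,0,0,0,0,255]
}}

```text
time_s: 6.4
tool_pos: [0.4957, -0.1696, 0.1548]
tcp_rot: [-1.208, 1.206, -1.209]
contact_force: [-0.6, -0.6, -4.4]
opening: 0.666
```

Run:
```python
from h import *
from rig import env,imaging
need(env.read_state(),[.566,.220,.152])
```

```text
t 6.4 pos [ 0.4957 -0.1696  0.1548] F [-0.6 -0.6 -4.4] T [0.01 0.01 0.03] open 0.666
jaw yaw 0.08 y axis [ 2.4e-03 -2.0e-04 -1.0e+00] joints [-0.35  0.28  0.73  1.81 -0.2   1.13  0.45]
shift cm [-38.95   0.29   7.09]
```

Call:
{"api": "play_rows", "payload": {
  "targets": [-1,0,0.2,0,0,0,255,-2,0,0.4,0,0,0,255,-2.6,0,0.5,0,0,0,255,-2.6,0,0.5,0,0,0,255,-2.6,0,0.5,0,0,0,255,-2.6,0,0.5,0,0,0,255,-2.6,0,0.5,0,0,0,255,-2.6,0,0.5,0,0,0,255,-2.6,0,0.5,0,0,0,255,-2.6,0,0.5,0,0,0,255,-2.6,0,0.5,0,0,0,255,-2.6,0,0.5,0,0,0,255,-2.6,0,0.5,0,0,0,255,-2.6,0,0.5,0,0,0,255,-2.6,0,0.5,0,0,0,255,-2.2,0,0.4,0,0,0,255,-0.5,0,0.1,0,0,0,255,0,0,0,0,0,0,255]
}}

```text
time_s: 8.2
tool_pos: [0.5693, 0.2276, 0.1517]
tcp_rot: [-1.213, 1.207, -1.206]
contact_force: [0.4, -0.6, -4.0]
opening: 0.667
```

Call:
{"api": "play_rows", "payload": {
  "targets": [0,0,0,0,-3.7,0,255,0,0,0,0,-3.7,0,255,0,0,0,0,-3.7,0,255,0,0,0,0,-3.7,0,255,0,0,0,0,-3.6,0,255,0,0,0,0,0,0,255,0,0,0,0,0,0,255]
}}

```text
time_s: 8.9
tool_pos: [0.5702, 0.2248, 0.153]
tcp_rot: [-1.344, 0.971, -0.971]
contact_force: [0.5, -0.6, -4.0]
opening: 0.669
```

Run:
```python
from h import *
from rig import env,imaging
import pickle
st=env.read_state();need(st,[.566,.220,.132])
d={n:imaging.camera(n) for n in("side","top")};pickle.dump(d,open("c1.pkl","wb"))
o=[]
for n in d:
    u=proj(d[n],[.567,.22,.06])[0];x,y=int(u[0])-32,int(u[1])-32;print(n,x,y)
    o.append(cv2.normalize(cv2.resize(d[n]["image"][y:y+64,x:x+64,::-1],(400,400),interpolation=cv2.INTER_LANCZOS4),None,0,255,cv2.NORM_MINMAX))
cv2.imwrite("pics/over.png",np.hstack(o))
```

```text
t 8.9 pos [0.5702 0.2248 0.153 ] F [ 0.5 -0.6 -4. ] T [-0.01 -0.01  0.02] open 0.669
jaw yaw 18.3 y axis [-7.e-04 -6.e-04 -1.e+00] joints [-0.78  0.45  0.48  1.56 -0.21  1.19  0.05]
shift cm [ 0.32  2.1  -0.55]
side 167 202
top 146 164
```

View pics/over.png

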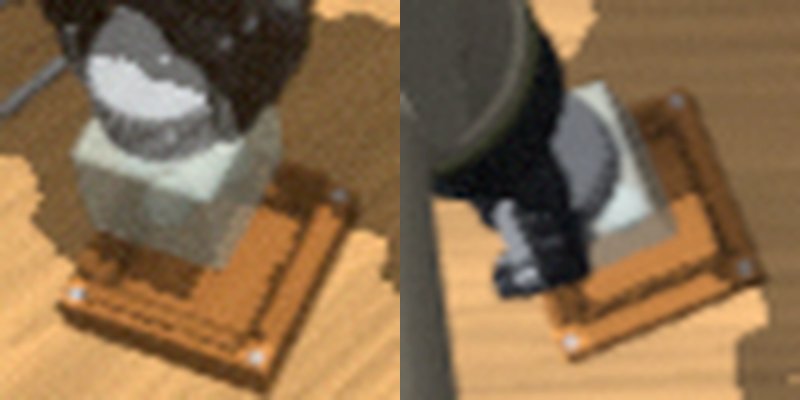

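The jar hangs level just above the brace, with its sides parallel to the pocket. To get the local camera bias, I'll compare predicted corner pixels with the observed ones.

Run:
```python
from h import *
import pickle
d=pickle.load(open("c1.pkl","rb"))
c=np.array([.5702,.2248]);a=np.radians(22.3)
def sq(c,h,z):
    r=np.array([[np.cos(a),-np.sin(a)],[np.sin(a),np.cos(a)]])
    return np.c_[(np.array([[1,1],[1,-1],[-1,-1],[-1,1]])*h)@r.T+c,[z]*4]
k=400/64
o=[]
for n,x,y in(("side",167,202),("top",146,164)):
    im=cv2.normalize(cv2.resize(d[n]["image"][y:y+64,x:x+64,::-1],(400,400),interpolation=cv2.INTER_LANCZOS4),None,0,255,cv2.NORM_MINMAX)
    for P,col in((sq(c,.031,.1264),(0,0,255)),(sq(c,.031,.0684),(255,0,0)),(sq(np.array([.567,.2195]),.0475,.033),(0,255,0)),(sq(np.array([.567,.2195]),.0335,.004),(0,255,255))):
        q=(proj(d[n],P)-[x,y]+.5)*k-.5
        cv2.polylines(im,[np.round(q).astype(int)],True,col,1); print(n,q.round(0).tolist())
    o.append(im)
cv2.imwrite("pics/ov.png",np.hstack(o))
```

```text
side [[64.0, 155.0], [136.0, 34.0], [275.0, 80.0], [206.0, 205.0]]
side [[85.0, 232.0], [153.0, 113.0], [286.0, 158.0], [222.0, 280.0]]
side [[58.0, 292.0], [161.0, 114.0], [358.0, 181.0], [264.0, 366.0]]
side [[113.0, 309.0], [182.0, 184.0], [320.0, 232.0], [254.0, 360.0]]
top [[60.0, 133.0], [202.0, 75.0], [256.0, 211.0], [113.0, 271.0]]
top [[98.0, 162.0], [232.0, 106.0], [283.0, 235.0], [149.0, 292.0]]
top [[84.0, 165.0], [281.0, 83.0], [358.0, 275.0], [158.0, 359.0]]
top [[140.0, 193.0], [276.0, 137.0], [329.0, 268.0], [192.0, 326.0]]
```

View pics/ov.png

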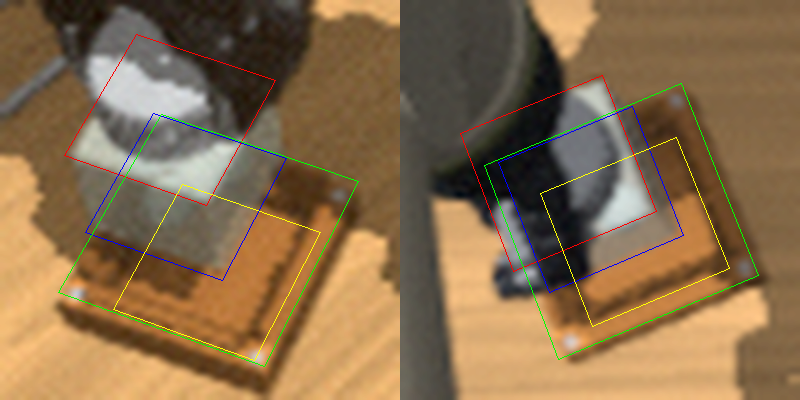

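Run:
```python
import pickle,cv2,numpy as np
d=pickle.load(open("c1.pkl","rb"));im=d["side"]["image"][205:255,172:224,::-1]
i=cv2.resize(im,None,fx=12,fy=12,interpolation=cv2.INTER_CUBIC)
cv2.imwrite("pics/z.png",np.clip(i*1.5,0,255).astype(np.uint8))
```

```text
(no output)
```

View pics/z.png

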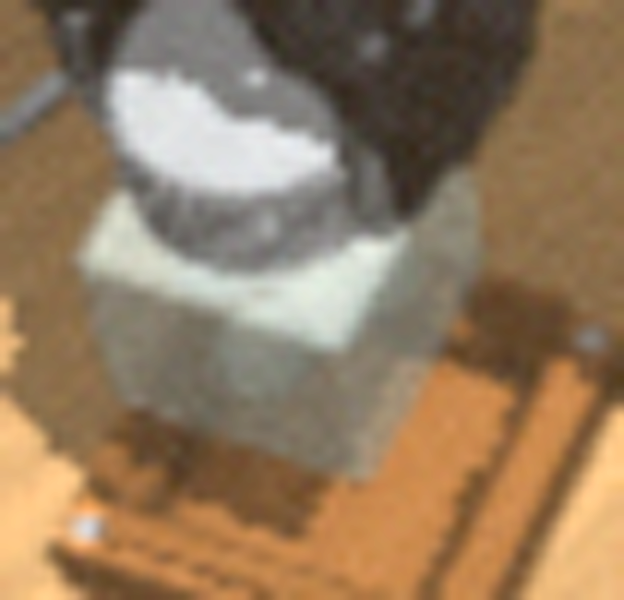

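Observed side corners are within about 1 px of prediction, so the jar is upright and located at the TCP. Best brace-centre estimate from both views is (0.570, 0.2215). I'll shift there and go down to just above the lips.

Call:
{"api": "play_rows", "payload": {
  "targets": [0.3,0.5,-0.1,0,0,0,255,0,1,0,0,0,0,255,0,1,0,0,0,0,255,0,0.5,0,0,0,0,255,0,0,0,0,0,0,255]
}}

```text
time_s: 9.5
tool_pos: [0.5696, 0.2224, 0.1217]
tcp_rot: [-1.347, 0.97, -0.968]
contact_force: [-0.3, -0.5, -4.6]
opening: 0.667
```

Run:
```python
from h import *
from rig import env,imaging
import pickle
st=env.read_state();need(st,[.570,.2215,.0886])
d={n:imaging.camera(n) for n in("side","top")};pickle.dump(d,open("c2.pkl","wb"))
o=[]
for n in d:
    u=proj(d[n],[.567,.22,.04])[0];x,y=int(u[0])-22,int(u[1])-20;print(n,x,y)
    i=cv2.resize(d[n]["image"][y:y+50,x:x+44,::-1],None,fx=9,fy=9,interpolation=cv2.INTER_CUBIC);o.append(np.clip(i*1.6,0,255).astype(np.uint8))
cv2.imwrite("pics/over2.png",np.hstack(o))
```

```text
t 9.5 pos [0.5696 0.2224 0.1217] F [-0.3 -0.5 -4.6] T [-0.01 -0.03 -0.04] open 0.667
jaw yaw 18.48 y axis [-0.0024 -0.0013 -1.    ] joints [-0.77  0.47  0.47  1.59 -0.23  1.13  0.07]
shift cm [0.1  3.31 0.02]
side 177 218
top 158 178
```

View pics/over2.png

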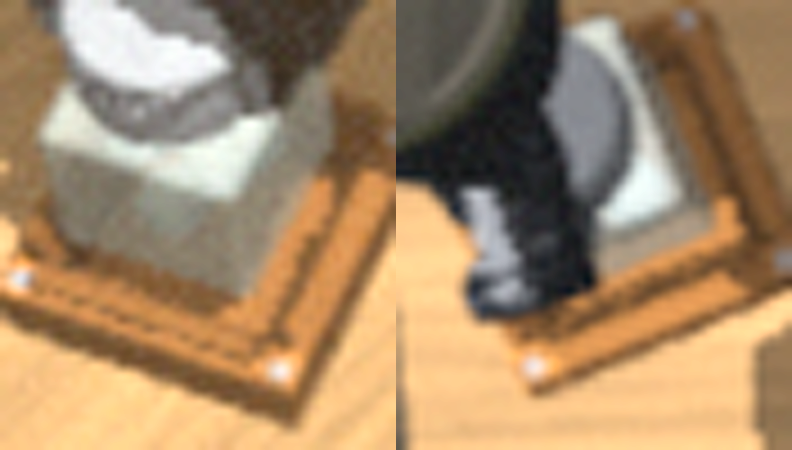

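Run:
```python
from h import *
import pickle
d=pickle.load(open("c2.pkl","rb"));a=np.radians(22.5)
dirs={k:np.array([np.cos(a+q),np.sin(a+q)]) for k,q in(("front",np.pi*.75),("low",-np.pi*.75))}
# side: base front corner, pin left/front ; top: base right corner, pins bottom/right
f=lambda n,p,x,y,z:onz(d[n],((p[0]+.5)/9-.5+x,(p[1]+.5)/9-.5+y),z)[:2]
for z in(.020,.026,.033):
    print("z",z)
    for n,x,y,b,pins in(("side",177,218,(240,297),{"C?":(280,372),"B?":(20,278)}),("top",158,178,(316,228),{"D?":(388,258),"C?":(138,368),"A?":(290,18)})):
        B=f(n,b,x,y,.037);print(n,"base corner",B.round(4))
        for k,p in pins.items():print("  pin",k,f(n,p,x,y,z).round(4))
        # identify ctr from corner via known yaw, nearest of the 4 diagonals to image centre
        ctr=np.array([.5696,.2224])
        q=min(range(4),key=lambda q:np.linalg.norm(ctr+.0438*np.array([np.cos(a+np.pi/4+q*np.pi/2),np.sin(a+np.pi/4+q*np.pi/2)])-B))
        u=np.array([np.cos(a+np.pi/4+q*np.pi/2),np.sin(a+np.pi/4+q*np.pi/2)])
        P=min((f(n,p,x,y,z) for p in pins.values()),key=lambda v:np.linalg.norm(v-(ctr+.0587*u)))
        print("  jar ctr",(B-.0438*u).round(4),"brace ctr",(P-.0587*u).round(4),"jar-brace mm",((B-.0438*u-P+.0587*u)*1e3).round(1))
```

```text
z 0.02
side base corner [0.5341 0.238 ]
  pin C? [0.5158 0.2412]
  pin B? [0.5941 0.273 ]
  jar ctr [0.5746 0.2212] brace ctr [0.57   0.2188] jar-brace mm [4.6 2.5]
top base corner [0.554  0.1855]
  pin D? [0.5469 0.166 ]
  pin C? [0.5139 0.2433]
  pin A? [0.6244 0.1981]
  jar ctr [0.5707 0.2259] brace ctr [0.5694 0.2202] jar-brace mm [1.3 5.7]
z 0.026
side base corner [0.5341 0.238 ]
  pin C? [0.513 0.243]
  pin B? [0.5909 0.2746]
  jar ctr [0.5746 0.2212] brace ctr [0.5673 0.2206] jar-brace mm [7.3 0.7]
top base corner [0.554  0.1855]
  pin D? [0.546 0.165]
  pin C? [0.5131 0.2419]
  pin A? [0.623  0.1969]
  jar ctr [0.5707 0.2259] brace ctr [0.5684 0.2192] jar-brace mm [2.3 6.7]
z 0.033
side base corner [0.5341 0.238 ]
  pin C? [0.5098 0.2451]
  pin B? [0.5871 0.2765]
  jar ctr [0.5746 0.2212] brace ctr [0.564  0.2226] jar-brace mm [10.5 -1.4]
top base corner [0.554  0.1855]
  pin D? [0.5448 0.1638]
  pin C? [0.5122 0.2402]
  pin A? [0.6213 0.1955]
  jar ctr [0.5707 0.2259] brace ctr [0.5673 0.2181] jar-brace mm [3.4 7.9]
```

Call:
{"api": "play_rows", "payload": {
  "targets": [0.2,0,-0.3,0,0,0,255,0,0.3,0,0,0,0,255,0,0.3,0,0,0,0,255,0,0.3,0,0,0,0,255,0,0,0,0,0,0,255]
}}

```text
time_s: 10.1
tool_pos: [0.5678, 0.2198, 0.1136]
tcp_rot: [-1.346, 0.969, -0.968]
contact_force: [-0.6, 0.7, -4.2]
opening: 0.666
```

Call:
{"api": "play_rows", "payload": {
  "targets": [0,0.2,0,0,0,0,255,0,0.2,0,0,0,0,255,0,0,0,0,0,0,255]
}}

```text
time_s: 10.4
tool_pos: [0.568, 0.2197, 0.1099]
tcp_rot: [-1.345, 0.969, -0.968]
contact_force: [-1.1, -0.3, -4.2]
opening: 0.666
```

Run:
```python
from h import *
from rig import env
need(env.read_state(),[.568,.2193,.0886])
```

```text
t 10.4 pos [0.568  0.2197 0.1099] F [-1.1 -0.3 -4.2] T [-0.01  0.03 -0.04] open 0.666
jaw yaw 18.48 y axis [-6.e-04 -3.e-04 -1.e+00] joints [-0.77  0.48  0.46  1.61 -0.23  1.11  0.08]
shift cm [ 0.04  2.13 -0.01]
```

No contact yet (base at about 25 mm). I'll go on down in small steps, watching the force.

Call:
{"api": "play_rows", "payload": {
  "targets": [0,0.2,0,0,0,0,255,0,0.2,0,0,0,0,255,0,0.1,0,0,0,0,255,0,0,0,0,0,0,255]
}}

```text
time_s: 10.8
tool_pos: [0.568, 0.2197, 0.105]
tcp_rot: [-1.345, 0.969, -0.968]
contact_force: [0.4, -0.8, -3.6]
opening: 0.666
```

Call:
{"api": "play_rows", "payload": {
  "targets": [0,0.2,0,0,0,0,255,0,0.2,0,0,0,0,255,0,0.1,0,0,0,0,255,0,0,0,0,0,0,255]
}}

```text
time_s: 11.2
tool_pos: [0.568, 0.2198, 0.1]
tcp_rot: [-1.345, 0.969, -0.968]
contact_force: [0.1, -0.6, -4.6]
opening: 0.667
```

Call:
{"api": "play_rows", "payload": {
  "targets": [0,0.2,0,0,0,0,255,0,0.2,0,0,0,0,255,0,0.1,0,0,0,0,255,0,0,0,0,0,0,255]
}}

```text
time_s: 11.6
tool_pos: [0.568, 0.2198, 0.095]
tcp_rot: [-1.345, 0.969, -0.968]
contact_force: [0.1, -0.8, -4.7]
opening: 0.669
```

Call:
{"api": "play_rows", "payload": {
  "targets": [0,0.2,0,0,0,0,255,0,0.2,0,0,0,0,255,0,0.1,0,0,0,0,255,0,0,0,0,0,0,255]
}}

```text
time_s: 12.0
tool_pos: [0.568, 0.2197, 0.09]
tcp_rot: [-1.345, 0.969, -0.968]
contact_force: [0.0, -0.6, -5.2]
opening: 0.668
```

Call:
{"api": "play_rows", "payload": {
  "targets": [0,0.1,0,0,0,0,255,0,0.1,0,0,0,0,255,0,0,0,0,0,0,255]
}}

```text
time_s: 12.3
tool_pos: [0.5684, 0.2199, 0.0887]
tcp_rot: [-1.344, 0.968, -0.968]
contact_force: [-1.0, -0.1, -1.2]
opening: 0.673
```

Contact is exactly at the predicted home height. I'll press a touch more and then twist anticlockwise 92° in stages.

Call:
{"api": "play_rows", "payload": {
  "targets": [0,0.1,0,0,0,0,255,0,0.1,0,0,0,0,255,0,0,0,0,0,0,255]
}}

```text
time_s: 12.6
tool_pos: [0.5687, 0.22, 0.0885]
tcp_rot: [-1.343, 0.968, -0.968]
contact_force: [-7.0, -2.1, 14.1]
opening: 0.67
```

Call:
{"api": "play_rows", "payload": {
  "targets": [0,0,0,0,-5,0,255,0,0,0,0,-5,0,255,0,0,0,0,-5,0,255,0,0,0,0,-5,0,255,0,0,0,0,0,0,255]
}}

```text
time_s: 13.1
tool_pos: [0.57, 0.2199, 0.0886]
tcp_rot: [-1.452, 0.697, -0.702]
contact_force: [-0.5, -1.8, 9.2]
opening: 0.668
```

Run:
```python
from h import *
from rig import env
need(env.read_state(),[.568,.2198,.0886])
```

```text
t 13.1 pos [0.57   0.2199 0.0886] F [-0.5 -1.8  9.2] T [-0.4   0.44  0.17] open 0.668
jaw yaw 38.64 y axis [ 0.004   0.0017 -1.    ] joints [-0.71  0.49  0.38  1.63 -0.2   1.06  0.41]
shift cm [-0.11 -0.   -0.17]
```

Call:
{"api": "play_rows", "payload": {
  "targets": [0,0,0,0,-5,0,255,0,0,0,0,-5,0,255,0,0,0,0,-5,0,255,0,0,0,0,-5,0,255,0,0,0,0,-5,0,255,0,0,0,0,-5,0,255,0,0,0,0,-5,0,255,0,0,0,0,0,0,255]
}}

```text
time_s: 13.9
tool_pos: [0.5701, 0.2205, 0.0888]
tcp_rot: [-1.556, 0.221, -0.227]
contact_force: [-0.7, -0.0, 8.8]
opening: 0.668
```

Call:
{"api": "play_rows", "payload": {
  "targets": [0,0,0,0,-5,0,255,0,0,0,0,-5,0,255,0,0,0,0,-5,0,255,0,0,0,0,-5,0,255,0,0,0,0,-5,0,255,0,0,0,0,-5,0,255,0,0,0,0,-5,0,255,0,0,0,0,-2,0,255,0,0,0,0,0,0,255,0,0,0,0,0,0,255]
}}

```text
time_s: 14.9
tool_pos: [0.5706, 0.2212, 0.0901]
tcp_rot: [-1.55, -0.286, 0.275]
contact_force: [-3.4, -0.5, 15.8]
opening: 0.668
```

Run:
```python
from h import *
from rig import env,imaging
st=env.read_state();need(st,[.568,.2198,.0886])
o=[]
for n in("side","top"):
    c=imaging.camera(n);u=proj(c,[.567,.22,.06])[0];x,y=int(u[0])-22,int(u[1])-25
    i=cv2.resize(c["image"][y:y+50,x:x+44,::-1],None,fx=9,fy=9,interpolation=cv2.INTER_CUBIC);o.append(np.clip(i*1.6,0,255).astype(np.uint8))
cv2.imwrite("pics/tw.png",np.hstack(o))
```

```text
t 14.9 pos [0.5706 0.2212 0.0901] F [-3.4 -0.5 15.8] T [-0.04  0.56  0.06] open 0.668
jaw yaw 110.5 y axis [ 0.0062  0.0034 -1.    ] joints [-0.52  0.47  0.13  1.62 -0.07  1.05  1.56]
shift cm [-0.3   0.14 -0.04]
```

View pics/tw.png

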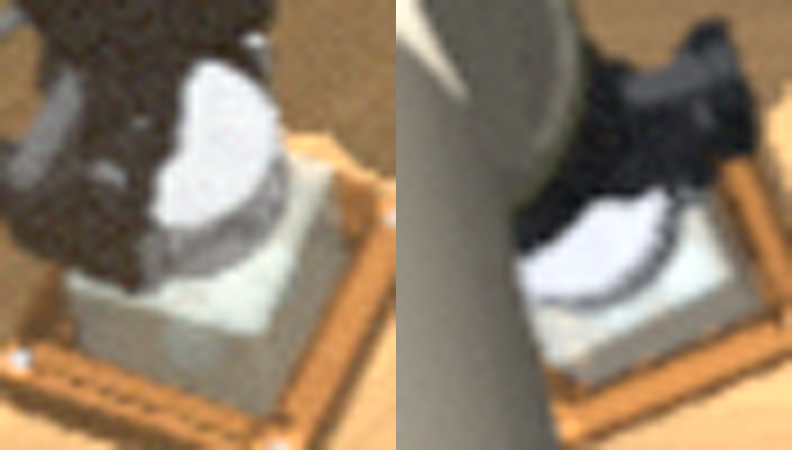

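The TCP rose 1.3 mm and the upward force jumped to about 16 N, so the seal has freed the cap. The picture shows the jar down in the brace, so I'll lift straight up.

Call:
{"api": "play_rows", "payload": {
  "targets": [0,-0.2,0,0,0,0,255,0,-0.2,0,0,0,0,255,0,-0.3,0,0,0,0,255,0,-0.3,0,0,0,0,255,0,0,0,0,0,0,255]
}}

```text
time_s: 15.5
tool_pos: [0.5684, 0.2197, 0.0965]
tcp_rot: [-1.553, -0.28, 0.28]
contact_force: [0.0, 0.6, -0.5]
opening: 0.668
```

Run:
```python
from h import *
from rig import env
need(env.read_state(),[.570,.2205,.1306])
```

```text
t 15.5 pos [0.5684 0.2197 0.0965] F [ 0.   0.6 -0.5] T [0.01 0.03 0.01] open 0.668
jaw yaw 110.47 y axis [ 2.e-04 -0.e+00 -1.e+00] joints [-0.52  0.46  0.13  1.61 -0.06  1.07  1.56]
shift cm [ 0.18 -3.41  0.02]
```

Call:
{"api": "play_rows", "payload": {
  "targets": [0,-0.4,0,0,0,0,255,0,-0.4,0,0,0,0,255,0,-0.5,0,0,0,0,255,0,-0.5,0,0,0,0,255,0,-0.5,0,0,0,0,255,0,-0.5,0,0,0,0,255,0,-0.4,0,0,0,0,255,0,-0.2,0,0,0,0,255,0,0,0,0,0,0,255,0,0,0,0,0,0,255]
}}

```text
time_s: 16.5
tool_pos: [0.5681, 0.2198, 0.1301]
tcp_rot: [-1.553, -0.28, 0.281]
contact_force: [0.6, 0.0, -0.9]
opening: 0.671
```

Run:
```python
from h import *
from rig import env,imaging
import pickle
st=env.read_state();need(st,[.569,.2198,.1306])
o=[];d={}
for n in("side","top"):
    c=imaging.camera(n);d[n]=c;u=proj(c,[.567,.22,.08])[0];x,y=int(u[0])-22,int(u[1])-30;print(n,x,y)
    i=cv2.resize(c["image"][y:y+58,x:x+44,::-1],None,fx=9,fy=9,interpolation=cv2.INTER_CUBIC);o.append(np.clip(i*1.6,0,255).astype(np.uint8))
    for k,P in(("mouth",[.5684,.2197,.094]),("shoulder",[.5684,.2197,.062]),("captop",[.5684,.2197,.144])):print(k,((proj(c,P)[0]-[x,y]+.5)*9).round())
cv2.imwrite("pics/lift.png",np.hstack(o))
pickle.dump(d,open("c3.pkl","wb"))
d0=pickle.load(open("c0.pkl","rb"))
for n in d:cv2.imwrite(f"pics/d_{n}.png",d[n]["image"][:,:,::-1])
cv2.imwrite("pics/cmp.png",np.vstack([cv2.resize(np.hstack([d0["top"]["image"][80:300],d["top"]["image"][80:300]])[:,:,::-1],(800,172)),cv2.resize(d["side"]["image"][:,:,::-1],(560,420)) if 0 else cv2.resize(np.hstack([d0["side"]["image"],d["side"]["image"]])[:,:,::-1],(800,300))]))
```

```text
t 16.5 pos [0.5681 0.2198 0.1301] F [ 0.6  0.  -0.9] T [-0.05 -0.   -0.02] open 0.671
jaw yaw 110.48 y axis [-3.e-04 -2.e-04 -1.e+00] joints [-0.52  0.43  0.13  1.58 -0.06  1.14  1.55]
shift cm [ 0.09 -0.05 -0.03]
side 176 199
mouth [196. 253.]
shoulder [209. 313.]
captop [176. 153.]
top 154 165
mouth [200. 267.]
shoulder [225. 287.]
captop [159. 233.]
```

View pics/lift.png

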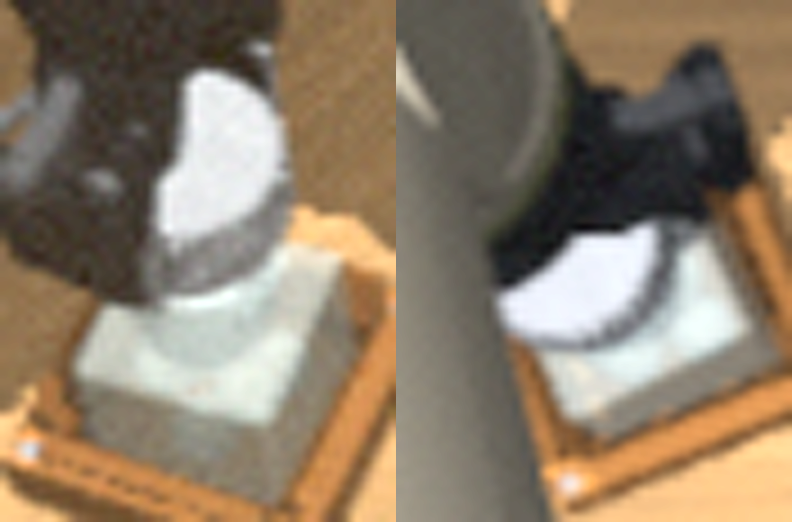

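View pics/cmp.png

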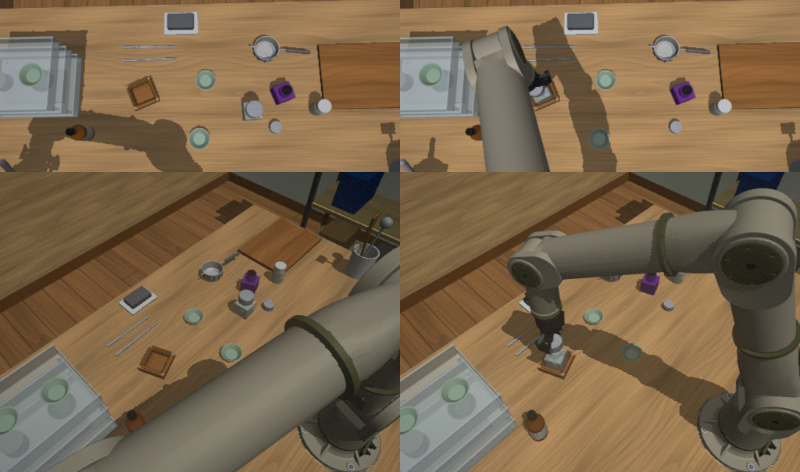

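```bash
python3 -c "
from rig import env,order
s=env.read_state();print(s['time_s'],s['tool_pos'],s['contact_force'],s['qvel'].round(3));print(order.close_job())"
```

```text
16.6 [0.56800393 0.21970801 0.12992885] [ 0.44977501  0.58512158 -1.0984519 ] [ 0.     0.    -0.     0.    -0.002 -0.001 -0.   ]
the job is handed in; nothing more can be done
None
```

I carried the shut garlic jar by its cap into the brace pocket and twisted the cap 92° anticlockwise until it came free. I then lifted it straight off and handed the job in at 16.6 s, still holding it.

**Last checks:**
- **Seating:** the jar touched bottom at TCP height 0.0887 m, against 0.0886 m predicted for fully home. The last picture shows it upright in the pocket, and after the cap came free the arm carried only about 1 N, so the jar was left behind.
- **Cap:** it is held upright and still. By the arm's readings its rim is about 19.5 mm above the mouth, and within about 2 mm of centre; slip in the grip was checked only roughly, in the side picture.
- **Bystanders:** those visible in before-and-after pictures have not moved. The spice jar is visible only in the top view, and the arm partly hides the sauce bottle there and the strainer in the side view.

**Disagreement:** the two cameras differed by about 5 mm on the brace centre, assuming its corner pins are at the block's 33 mm height. I settled it by comparing the held jar with the pins, and the jar then went in without catching.

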